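# Charge the stone polisher and hold it running

### The job

Tip all four stones out of the aluminium tray into the blue polisher's feed hopper, then stand the empty tray upright on the bench and let go of it. Then press the red hold-to-run button down with the fingertips until its top is level with the rim of the yellow collar, and keep holding it there: the job finishes while you are still holding the button down. Leave everything else on the bench where it is.

Things in the scene. Friction and masses are not known exactly. Their poses are not given: they have to be found in the camera images.
- polisher: bench stone polisher, fixed: blue box 212 x 212 mm, 130 mm high, whose open top is a square feed hopper. Origin: centre of its underside on the bench, z up. The hopper mouth is about 196 mm square inside at the rim, 130 mm up; four steel walls slope inwards to a 116 mm square floor 56 mm up
- hopper_mouth (a point): centre of the polisher's hopper mouth, at rim height, 130 mm above the bench
- tray: loose aluminium pouring tray, 180 g, with the four stones in it. Origin: centre of the underside of its flat floor (100 x 108 mm, 4 mm thick); x points to its pouring lip, z up. Back and side walls 42 mm high; the front (+x) has no wall but a ramp rising at 30 degrees from x = 50 mm to the lip at 102 mm, 34 mm up. Tilting it forward by 60 degrees empties it
- tray_bar (a point): centre of the fixed black carrying bar, which runs along the tray's y across the whole tray, 10 mm ahead of the tray's origin, 87 mm above its underside. The bar is 16 mm thick along the tray's x, 18 mm high, 108 mm long; open space in front, behind and below it. The point's axes are those of the tray
- tray_lip (a point): middle of the edge of the pouring lip, 102 mm ahead of the tray's origin and 34 mm above its underside
- station: hold-to-run station, fixed: flat grey box 120 x 120 mm, 30 mm high, with a yellow collar on top (outer diameter 82 mm, inner 68 mm, rim 65 mm above the bench) around a red button. Origin: centre of its underside
- collar_rim (a point): centre of the yellow collar at the height of its rim, 65 mm above the bench
- run_button (a joint): travel of the red button straight down: 0 released (its flat top stands 22 mm above the collar's rim), 0.022 m level with the rim, 0.032 m bottomed. Spring: 4 N at the start, plus 0.4 N per mm (12.8 N when level with the rim); it springs back up when let go
- button_top (a point): centre of the flat top of the red button, 58 mm across; moves with it
- stone0: orange-brown stone blank, loose, 25 mm across and 20 mm high, 20 g, starts in the tray. Origin: centre of its flat underside (turns with it)
- stone1: dark brown stone blank, loose, 25 mm across and 20 mm high, 20 g, starts in the tray. Origin: centre of its flat underside (turns with it)
- stone2: cream stone blank, loose, 25 mm across and 20 mm high, 20 g, starts in the tray. Origin: centre of its flat underside (turns with it)
- stone3: green stone blank, loose, 25 mm across and 20 mm high, 20 g, starts in the tray. Origin: centre of its flat underside (turns with it)
- pliers: bystander, loose: small pliers with two red handles, about 135 x 45 mm, 12 mm high, lying flat behind the tray. Leave it alone
- torch: bystander, loose: silver pocket torch, 125 mm long, 30 mm thick, lying near the polisher. Leave it alone
- jar_a: bystander, loose: small clear jar with green lid, 37 mm across, 28 mm high, standing close to the grey station. Leave it alone
- jar_b: bystander, loose: small clear jar with blue lid, 37 mm across, 28 mm high, to the right side of the bench. Leave it alone
- goggles: bystander, loose: orange safety goggles, about 140 x 115 mm, 43 mm high, at the left side of the bench. Leave it alone

How it is judged:
By the outcome, as a careful person would: the job done as asked, in the order asked, and still so for the second after the job is handed in, while the arm keeps its last pose, push and grip.
It also fails if it takes over 72 s, if anything falls off the work surface, if the arm or the gripper's body presses on something with over 40 N, if the wrist force passes 120 N, or if a joint passes its speed limit or range.

### The arm

A 6-joint arm with a two-finger parallel gripper is mounted at the origin on the work surface. World frame = base frame: x ahead of the robot, y to its left, z up, the work surface at z = 0. Lengths are in m, angles in rad, forces in N, time in s.
With the tool pointing down it reaches from about 0.35 to 0.975 m from the base axis. Payload 4.9 kg.
Tool frame: the origin (TCP) lies on the centre line of the jaws, within the pads' length; the fingertips stand ahead of it and the grasp point (between the pads) is the TCP (manip.tip_extent is the z of the fingertips in the tool frame, in m); z points along the fingers, y is the line along which they close (so a half turn about z gives the same grasp; the last joint's range is limited). The gripper opens to 85 mm and grips with 20 to 120 N. Pads are 22 mm wide; open, the fingers measure 114 mm over their backs; the gripper's body (76 mm by 85 mm) begins 54 mm behind the grasp point. The pads swing forward as they close: fully open they stand 13 mm farther back than shut.
Start: joints at [1.018, 0.053, 1.613, -0, 1.476, -0.119], TCP at [0.263, 0.567, 0.25] pointing down, gripper open.
Joint ranges: [-3.01, 3.01], [-1.01, 2.22], [0.06, 2.58], [-1.02, 4.17], [0.09, 2.62], [-3.14, 3.14]. Speed limits (rad/s): [2.57, 2.57, 3.14, 3.14, 3.14, 3.14].

### API

Orientations are given as a unit quaternion [w, x, y, z].
In Python, from plant import manip gives the robot as it stands. The module is installed in compiled form; this text tells all that it offers.
- The arm moves only by the shell command python3 -m crank 'ROWS'. ROWS is a JSON list of rows, 1 to 5 of them, each written [opening, [dx, dy, dz], [rx, ry, rz]]: the opening from 0.0 (shut) to 1.0 (fully open), then dx, dy, dz in shares of the most that a row can go, 1 being 62.5 mm, then a rotation vector rx, ry, rz in fractions of the full range, 1 being 45 degrees; each row shifts and turns the commanded pose from where the row before left it, along the tool's axes as they then stand; what a row does not reach is not made up. A row lasts 1/8 s, in which the tool goes at most 0.0625 m and 0.188 rad, less where a joint would pass 70% of its speed; a pose out of reach is approached as far as the arm can. The fingers move at their own pace and stop on an object; the grip force is fixed at half the most. Time passes only in rows, so rows that do not move let the fingers close. It prints the time, the measured TCP pose, the force, the opening and the grip force at its end. Shift and turn numbers lie between -1 and 1, and a call with a number outside is refused. Input that does not fit is refused with a message, and nothing moves.
- manip.state(): the state, without advancing time (a new reading comes with each control period).
- manip.grab_frame(name): name is "side" or "top"; returns (picture, depth): 400x640x3 uint8, red, green, blue; 400x640 float32, m along the optical axis (not along the pixel's ray), 0 where there is no reading.
- manip.camera_params(name): a dict with "intrinsics" (3x3 intrinsics, pixels), "xyz" and "orientation" of the camera in the world. Camera axes: x right, y down, z forward; pixel columns grow to the right and rows downward; lengths in m; the calibration is good to about 2 mm. A picture is of the moment at which its call begins. camera_params takes no time and is no camera call.
- manip.job_done(): hands the job in; it is judged then, once.
Trained networks look in the newest picture that a camera, given by its name, has taken for a name from the list of things; names that differ only in an ending like _2 or _b are one class to them, and where a whole thing is asked for, a point or a joint stands for the part that bears it (a point fixed in the world has none). Each returns a list of dicts, best first, with "conf" (0 to 1); they miss things now and then, are a little off and sometimes report something else, mostly with a low value. They report only what shows in the picture. A call takes as long as a camera call.
- manip.look_for(camera, query): "extent" ([left, top, right, bottom] in pixels, round what is visible of it).
- manip.outline_of(camera, query): "region" (400x640 bool, what is visible of it) and "extent" ([left, top, right, bottom] in pixels, round what is visible of it).
- manip.mark_of(camera, query): "centre" ([row, column] in pixels: a listed point, or the origin of a listed thing).
The state is a dict: "time": time; "joint_pos": joint angles; "joint_vel": joint speeds; "joint_efforts": joint torques, N m; "tool_pos": TCP position; "tool_rot": TCP orientation; "contact_force": force on the tool from outside, world axes, zero at the start; "ft_torque": the same for the moment, N m; "gripper_width": opening from 0.0 (shut) to 1.0 (fully open); "grasp_force": force on a finger pad.
Only numpy, scipy, OpenCV 4.12 (cv2) and the standard library are available. Lean on these libraries where they do the work, as an engineer would, in place of code of your own. Each camera call takes 0.05 s, during which the arm holds its last target. There are 200 camera calls.

## Working session

There is one attempt and no reset: what is moved stays moved. The work goes in short steps, Python scripts to look and compute and a shell command to move; the robot and the scene stay as the last step left them, time stands still between calls to the robot, and variables do not carry over. Pictures are saved under pics/ and viewed, at most 10 in all, crops included, and the job is handed in when it is done.

```bash
mkdir -p pics
cat > h.py <<'E'
import numpy as np, cv2
from plant import manip
from scipy.spatial.transform import Rotation as R
def rot(q): return R.from_quat([q[1],q[2],q[3],q[0]])
def shot(n,name=None):
    p,d=manip.grab_frame(n)
    if name: cv2.imwrite(f'pics/{name}.png',p[:,:,::-1])
    return p,d
def deproj(n,rc,d):
    c=manip.camera_params(n);K=np.array(c['intrinsics']);r,co=rc
    v=np.linalg.inv(K)@np.array([co,r,1.0])
    return rot(c['orientation']).apply(v*d)+np.array(c['xyz'])
def ray(n,rc):
    c=manip.camera_params(n);o=np.array(c['xyz']);p=deproj(n,rc,1.0);v=p-o
    return o,v/np.linalg.norm(v)
def tri(a,b):
    (o1,v1),(o2,v2)=a,b
    A=np.stack([v1,-v2],1);s=np.linalg.lstsq(A,o2-o1,rcond=None)[0]
    p,q=o1+s[0]*v1,o2+s[1]*v2
    return (p+q)/2,np.linalg.norm(p-q)
def cloud(n,d,mask):
    r,c=np.nonzero(mask&(d>0));z=d[r,c]
    k=manip.camera_params(n);K=np.array(k['intrinsics'])
    P=(np.linalg.inv(K)@np.stack([c,r,np.ones_like(c)]).astype(float)).T*z[:,None]
    return rot(k['orientation']).apply(P)+np.array(k['xyz'])
E
python3 - <<'E'
from h import *
np.set_printoptions(precision=4,suppress=True)
print(manip.tip_extent, manip.state())
for n in('side','top'):
    print(n,manip.camera_params(n)); shot(n,n+'0')
for q in ['hopper_mouth','tray','tray_bar','tray_lip','collar_rim','button_top','station','polisher']:
    m={n:manip.mark_of(n,q) for n in('side','top')}
    for n in m: print(q,n,[(np.round(x['centre'],1),round(x['conf'],2)) for x in m[n][:2]])
    if m['side'] and m['top']:
        print('   tri',*tri(ray('side',m['side'][0]['centre']),ray('top',m['top'][0]['centre'])))
E
```

```text
0.019 {'time': 0.0, 'joint_pos': array([ 1.018 ,  0.0533,  1.6143, -0.    ,  1.476 , -0.119 ]), 'joint_vel': array([-0.002 , -0.0005, -0.0009,  0.0007,  0.001 ,  0.0019]), 'joint_efforts': array([  0.0009, -39.371 , -37.0161,  -0.0001,   0.0074,   0.    ]), 'tool_pos': array([0.2624, 0.5666, 0.2491]), 'tool_rot': array([-0.0003,  0.2152,  0.9766, -0.001 ]), 'contact_force': array([ 0.5903,  0.2369, -0.8673]), 'ft_torque': array([ 0.0484, -0.039 ,  0.0124]), 'grasp_force': 0.0, 'gripper_width': 1.0003796652660824}
side {'intrinsics': array([[420.6311,   0.    , 317.7416],
       [  0.    , 420.6311, 197.3924],
       [  0.    ,   0.    ,   1.    ]]), 'xyz': array([ 0.1591, -0.993 ,  1.0048]), 'orientation': array([-0.4168,  0.8905, -0.1668,  0.0741])}
top {'intrinsics': array([[463.4839,   0.    , 320.559 ],
       [  0.    , 463.4839, 195.2999],
       [  0.    ,   0.    ,   1.    ]]), 'xyz': array([ 0.2059, -0.0111,  1.5855]), 'orientation': array([-0.0771,  0.7037, -0.7022,  0.0756])}
hopper_mouth side [(array([256.5, 365.6]), 0.76), (array([165.3, 275.7]), 0.59)]
hopper_mouth top 
[... 669 characters left out ...]
11.9]), 0.46)]
collar_rim top [(array([189.4, 224.2]), 0.75), (array([219.7, 478. ]), 0.43)]
   tri [0.5748 0.3203 0.0448] 0.020081446383726918
button_top side [(array([146.7, 298.7]), 0.63), (array([230.8, 310.7]), 0.3)]
button_top top [(array([186.1, 223.2]), 0.58), (array([217.1, 330.2]), 0.34)]
   tri [0.5667 0.3087 0.1174] 0.015562459912620048
station side [(array([171.9, 300. ]), 0.73)]
station top [(array([190.7, 226. ]), 0.89), (array([219.8, 316.4]), 0.74)]
   tri [ 0.5781  0.3281 -0.0176] 0.007169974559508391
polisher side [(array([289.3, 362.1]), 0.61)]
polisher top [(array([194.9, 403.6]), 0.69), (array([178.2, 314.9]), 0.2)]
   tri [ 0.56   -0.3009 -0.0158] 0.0001246666982922864
```

View pics/side0.png

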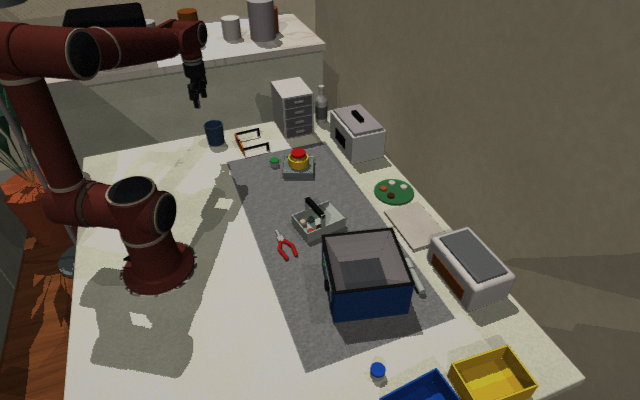

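View pics/top0.png

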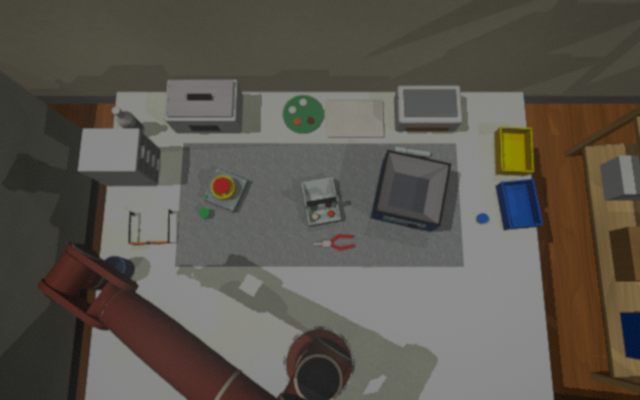

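The side view shows the tray at about (col 318, row 220) with its bar at (313,207), the polisher at (366,275) and the station at (299,165). The top view shows the tray at (321,203), the polisher at (412,190), the station at (225,188) and the pliers at (340,242). Next I refine these with depth.

Run:
```python
from h import *
np.set_printoptions(precision=4,suppress=True)
img={};cl={}
for n in('top','side'):
    p,d=shot(n); cl[n]=cloud(n,d,np.ones_like(d,bool)); img[n]=cv2.resize(p[130:260,170:470][:,:,::-1],None,fx=2.6,fy=2.6,interpolation=cv2.INTER_CUBIC)
    P=cl[n]
    def box(x0,x1,y0,y1,z0,z1): 
        m=(P[:,0]>x0)&(P[:,0]<x1)&(P[:,1]>y0)&(P[:,1]<y1)&(P[:,2]>z0)&(P[:,2]<z1); return P[m]
    b=box(.42,.60,-.12,.09,.07,.12)
    print(n,'bench z',np.median(box(.45,.6,.12,.22,-.03,.03)[:,2]))
    for nm,b in(('bar',b),('rim',box(.38,.72,-.46,-.15,.122,.145)),('button',box(.52,.65,.25,.4,.078,.1)),('collar',box(.52,.65,.25,.4,.055,.075)),('station',box(.48,.68,.22,.42,.022,.04)),('traywall',box(.40,.66,-.12,.09,.03,.055))):
        if len(b)<4: print(nm,len(b));continue
        r=cv2.minAreaRect(b[:,:2].astype(np.float32)*1000)
        print(nm,len(b),'z med/max',np.median(b[:,2]),b[:,2].max(),'mean',b.mean(0)[:2],'rect',np.round(np.array(r[0])),np.round(r[1]),round(r[2],1))
    for q in ('tray_bar','tray'):
        o=manip.outline_of(n,q)
        if o:
            c=cloud(n,d,o[0]['region']);c=c[(c[:,2]>.07)&(c[:,2]<.12)]
            if len(c)>5: print(q,'outl',len(c),c.mean(0))
cv2.imwrite('pics/topc.png',img['top'])
```

```text
top bench z 8.298035956610939e-05
bar 183 z med/max 0.09460951008447416 0.1070950211499686 mean [ 0.5136 -0.0087] rect [515.  -8.] [ 18. 107.] 9.8
rim 933 z med/max 0.13017069258445835 0.1430415569896628 mean [ 0.5565 -0.311 ] rect [ 553. -305.] [215. 217.] 77.4
button 231 z med/max 0.08632065931455424 0.09675371428783763 mean [0.5694 0.3237] rect [569. 324.] [56. 55.] 62.5
collar 148 z med/max 0.0636435881688725 0.0720364492185055 mean [0.566  0.3215] rect [570. 325.] [82. 78.] 45.8
station 800 z med/max 0.029412576414935998 0.039431255070991655 mean [0.5582 0.3254] rect [545. 334.] [123. 172.] 68.2
traywall 208 z med/max 0.037827740813024424 0.05140567041965349 mean [ 0.5317 -0.0073] rect [529.  -6.] [154. 108.] 10.2
tray_bar outl 183 [ 0.5136 -0.0087  0.0936]
tray outl 182 [ 0.5135 -0.0084  0.0935]
side bench z -0.0006097774754207919
bar 185 z med/max 0.09238520096342506 0.0993105206687469 mean [ 0.5166 -0.0165] rect [517. -10.] [ 19. 115.] 10.5
rim 1164 z med/max 0.12989535102022753 0.13739713090615857 mean [ 0.5588 -0.3132] rect [ 556. -305.] [222. 215.] 77.0
button 114 z med/max 0.08502898690010169 0.090124175970409 mean [0.5729 0.3199] rect [572. 322.] [55. 57.] 16.8
collar 92 z med/max 0.06168965472992932 0.07417244418649671 mean [0.5683 0.3047] rect [572. 315.] [67. 79.] 70.7
station 402 z med/max 0.02841808274192137 0.03997869863844694 mean [0.5613 0.3123] rect [547. 331.] [123. 176.] 69.4
traywall 319 z med/max 0.03746123998720963 0.05346851038478617 mean [ 0.5217 -0.0163] rect [530.  -6.] [155. 117.] 9.9
tray_bar outl 184 [ 0.5166 -0.0168  0.0897]
```

View pics/topc.png

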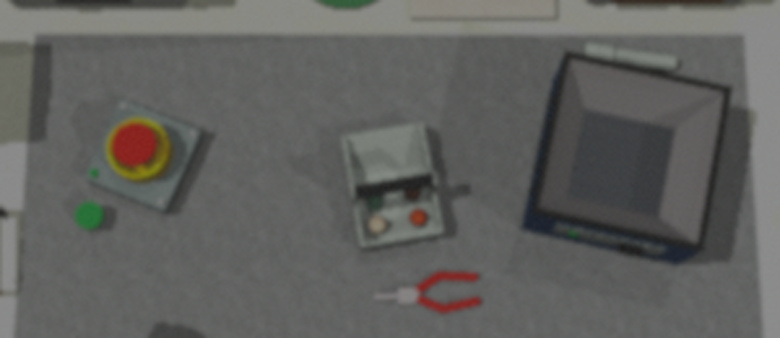

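The crop shows the tray lip pointing away from the robot, with the bar at (395,185), hopper floor at (622,160), the button at (135,145), the green jar at (90,215) and the pliers at (430,292).

Measured positions:

| Thing | Position (m) | Yaw |
|---|---|---|
| Bar centre | (0.515, -0.009, 0.087) | tray x at 10° |
| Hopper centre | (0.555, -0.305) | sides at -13° |
| Button | (0.571, 0.323) | |

These heights and sizes match the text.

Plan:
1. Move over the tray.
2. Turn the tool so its y is opposite to the tray's x.
3. Grasp the bar.
4. Pour towards the robot.

Units first: shifts go in shares of 62.5 mm and turns go in shares of 45 degrees. So -0.039 m is -0.624, -0.035 m is -0.56.

```bash
python3 -m crank '[[1,[-0.624,-0.56,0],[0,0,0]],[1,[-0.624,-0.56,0],[0,0,0]],[1,[-0.624,-0.56,0],[0,0,0]],[1,[-0.624,-0.56,0],[0,0,0]],[1,[-0.624,-0.56,0],[0,0,0]]]'; python3 -m crank '[[1,[-0.624,-0.56,0],[0,0,0]],[1,[-0.624,-0.56,0],[0,0,0]],[1,[-0.624,-0.56,0],[0,0,0]],[1,[-0.624,-0.56,0],[0,0,0]],[1,[-0.624,-0.56,0],[0,0,0]]]';python3 -m crank '[[1,[-0.624,-0.56,0],[0,0,0]],[1,[-0.624,-0.56,0],[0,0,0]],[1,[0,0,0],[0,0,0.2292]]]'
```

```text
time: 1.82
tool_pos: [0.3665, 0.3248, 0.2505]
tool_rot: [0.0, 0.215, 0.977, 0.0]
contact_force: [0.3, -0.1, 0.3]
gripper_width: 1.003
grasp_force: 0.0
time: 2.45
tool_pos: [0.4699, 0.0839, 0.2507]
tool_rot: [0.001, 0.215, 0.977, 0.0]
contact_force: [0.6, -0.3, 0.5]
gripper_width: 1.002
grasp_force: 0.0
time: 2.82
tool_pos: [0.5116, -0.0138, 0.2504]
tool_rot: [0.0, 0.307, 0.952, -0.0]
contact_force: [0.8, 0.6, -0.4]
gripper_width: 0.997
grasp_force: 0.0
```

In the tool's units: 0.18 rad / 0.7854 = 0.2292.

```bash
A='x'; python3 -m crank '[[1,[0,0,0],[0,0,0.2292]],[1,[0,0,0],[0,0,0.2292]],[1,[0,0,0],[0,0,0.2292]],[1,[0,0,0],[0,0,0.2292]],[1,[0,0,0],[0,0,0.2292]]]' >/dev/null; python3 -m crank '[[1,[0,0,0],[0,0,0.2292]],[1,[0,0,0],[0,0,0.2292]],[1,[0,0,0],[0,0,0.2292]],[1,[0,0,0],[0,0,0.2292]],[1,[0,0,0],[0,0,0.2292]]]' >/dev/null; python3 -m crank '[[1,[0,0,0],[0,0,0.2292]],[1,[0,0,0],[0,0,0.2292]],[1,[0,0,0],[0,0,0.2292]],[1,[0,0,0],[0,0,0.2292]],[1,[0,0,0],[0,0,0.2292]]]' >/dev/null; python3 -m crank '[[1,[0,0,0],[0,0,0.2292]],[1,[0,0,0],[0,0,0.2292]],[1,[0,0,0],[0,0,0.2292]],[1,[0,0,0],[0,0,0.2292]],[1,[0,0,0],[0,0,0.2292]]]'; python3 -m crank '[[1,[0,0,0],[0,0,0.2292]],[1,[0,0,0],[0,0,0.1783]],[1,[0,0,0],[0,0,0]]]'
python3 - <<'E'
from h import *
np.set_printoptions(precision=4,suppress=True)
s=manip.state();r=rot(s['tool_rot']);print(s['joint_pos'],s['tool_pos'],r.as_matrix())
print(np.degrees(np.arctan2(*r.as_matrix()[1::-1,1])))
print('d tool',r.inv().apply(np.array([.5155,-.009,.087])-s['tool_pos']))
E
```

```text
time: 5.32
tool_pos: [0.5108, -0.0107, 0.2504]
tool_rot: [-0.0, 0.858, -0.513, 0.0]
contact_force: [0.5, 0.1, -0.1]
gripper_width: 0.999
grasp_force: 0.0
time: 5.7
tool_pos: [0.5108, -0.0107, 0.2504]
tool_rot: [-0.0, 0.768, -0.641, 0.0]
contact_force: [0.4, -0.9, -0.3]
gripper_width: 1.001
grasp_force: 0.0
[-0.1667 -0.2251  1.8736  0.      1.4929  2.7946] [ 0.5108 -0.0107  0.2504] [[ 0.1793 -0.9838  0.0002]
 [-0.9838 -0.1793 -0.    ]
 [ 0.0001 -0.0002 -1.    ]]
-169.67158344297556
d tool [-0.0008 -0.0049  0.1634]
```

In the tool's units: 0.05 m is 0.8, 0.04 m is 0.64.

```bash
python3 -m crank '[[1,[0,-0.08,0.64],[0,0,0]],[1,[0,0,0.8],[0,0,0]],[1,[0,0,0.64],[0,0,0]],[1,[0,0,0.32],[0,0,0]],[1,[0,0,0.192],[0,0,0]]]'; python3 -m crank '[[0,[0,0,0],[0,0,0]],[0,[0,0,0],[0,0,0]],[0,[0,0,0],[0,0,0]],[0,[0,0,0],[0,0,0]],[0,[0,0,0],[0,0,0]]]';python3 -m crank '[[0,[0,0,0],[0,0,0]],[0,[0,0,0],[0,0,0]],[0,[0,0,-0.16],[0,0,0]],[0,[0,0,-0.32],[0,0,0]]]'
```

```text
time: 6.32
tool_pos: [0.5151, -0.0097, 0.087]
tool_rot: [0.0, 0.768, -0.641, -0.001]
contact_force: [-0.9, 0.0, 0.8]
gripper_width: 1.001
grasp_force: 0.0
time: 6.95
tool_pos: [0.5167, -0.0099, 0.0893]
tool_rot: [-0.001, 0.767, -0.641, 0.001]
contact_force: [1.5, 0.4, 2.4]
gripper_width: 0.177
grasp_force: 61.3
time: 7.45
tool_pos: [0.5133, -0.0095, 0.1164]
tool_rot: [0.002, 0.767, -0.641, -0.003]
contact_force: [-1.1, -0.3, -2.0]
gripper_width: 0.175
grasp_force: 60.7
```

In the tool's units: -0.04 m is -0.64, -0.03 m is -0.48.

```bash
python3 -m crank '[[0,[0,0,-0.48],[0,0,0]],[0,[0,0,-0.64],[0,0,0]],[0,[0,0,-0.64],[0,0,0]],[0,[0,0,-0.64],[0,0,0]],[0,[0,0,-0.32],[0,0,0]]]'
python3 - <<'E'
from h import *
p,d=shot('side'); cv2.imwrite('pics/lift.png',cv2.resize(p[60:360,200:500][:,:,::-1],None,fx=2,fy=2))
E
```

```text
time: 8.07
tool_pos: [0.5156, -0.0099, 0.29]
tool_rot: [-0.0, 0.767, -0.641, 0.0]
contact_force: [-0.5, -0.8, -1.0]
gripper_width: 0.172
grasp_force: 60.7
```

View pics/lift.png

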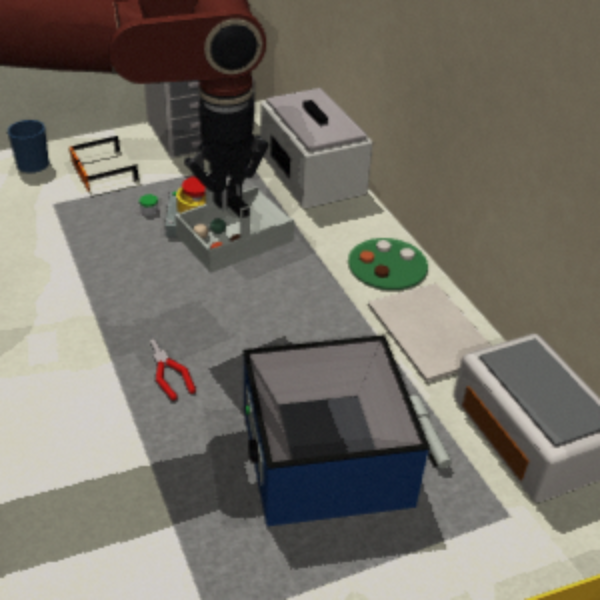

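The tray hangs level in the gripper at about (235,225) with the stones still in it. Next I turn it half round.

In the tool's units: -0.18 rad / 0.7854 = -0.2292.

```bash
python3 -m crank '[[0,[0,0,0],[0,0,-0.1019]],[0,[0,0,0],[0,0,-0.1783]],[0,[0,0,0],[0,0,-0.2292]],[0,[0,0,0],[0,0,-0.2292]],[0,[0,0,0],[0,0,-0.2292]]]' >/dev/null; python3 -m crank '[[0,[0,0,0],[0,0,-0.2292]],[0,[0,0,0],[0,0,-0.2292]],[0,[0,0,0],[0,0,-0.2292]],[0,[0,0,0],[0,0,-0.2292]],[0,[0,0,0],[0,0,-0.2292]]]' >/dev/null; python3 -m crank '[[0,[0,0,0],[0,0,-0.2292]],[0,[0,0,0],[0,0,-0.2292]],[0,[0,0,0],[0,0,-0.2292]],[0,[0,0,0],[0,0,-0.2292]],[0,[0,0,0],[0,0,-0.1783]]]' >/dev/null; python3 -m crank '[[0,[0,0,0],[0,0,-0.1019]],[0,[0,0,0],[0,0,0]]]'
python3 - <<'E'
from h import *
np.set_printoptions(precision=4,suppress=True)
s=manip.state();r=rot(s['tool_rot']);print(s['joint_pos'],np.degrees(np.arctan2(*r.as_matrix()[1::-1,1])))
print('d tool',r.inv().apply(np.array([.5925,-.319,.252])-s['tool_pos']))
E
```

```text
time: 10.25
tool_pos: [0.5148, -0.0097, 0.286]
tool_rot: [-0.001, 0.823, 0.567, -0.001]
contact_force: [0.2, 0.5, -2.2]
gripper_width: 0.174
grasp_force: 60.7
[-0.1634 -0.2308  1.8195 -0.0001  1.5569  0.2006] -20.856181360891494
d tool [-0.2613  0.1829  0.0335]
```

In the tool's units: -0.043 m is -0.688, -0.04 m is -0.64.

```bash
python3 -m crank '[[0,[-0.32,0.224,0],[0,0,0]],[0,[-0.64,0.448,0],[0,0,0]],[0,[-0.688,0.48,0],[0,0,0]],[0,[-0.688,0.48,0],[0,0,0]],[0,[-0.688,0.48,0],[0,0,0]]]'; python3 -m crank '[[0,[-0.64,0.448,0],[0,0,0]],[0,[-0.352,0.24,0],[0,0,0]],[0,[-0.16,0.128,0.24],[0,0,0]],[0,[0,0,0.288],[0,0,0]]]'
python3 - <<'E'
from h import *
np.set_printoptions(precision=4,suppress=True)
s=manip.state();r=rot(s['tool_rot']);print(s['joint_pos'],np.degrees(np.arctan2(*r.as_matrix()[1::-1,1])))
p,d=shot('top'); cv2.imwrite('pics/over.png',cv2.resize(p[100:300,300:500][:,:,::-1],None,fx=3,fy=3))
E
```

```text
time: 10.88
tool_pos: [0.5718, -0.2348, 0.2868]
tool_rot: [-0.001, 0.824, 0.567, -0.0]
contact_force: [-0.3, 0.0, -1.7]
gripper_width: 0.177
grasp_force: 60.7
time: 11.38
tool_pos: [0.5938, -0.3186, 0.253]
tool_rot: [-0.001, 0.823, 0.567, -0.0]
contact_force: [0.5, 0.1, -2.6]
gripper_width: 0.172
grasp_force: 60.7
[-0.6029  0.1655  1.4869  0.0003  1.4913 -0.2389] -20.858967941071946
```

View pics/over.png

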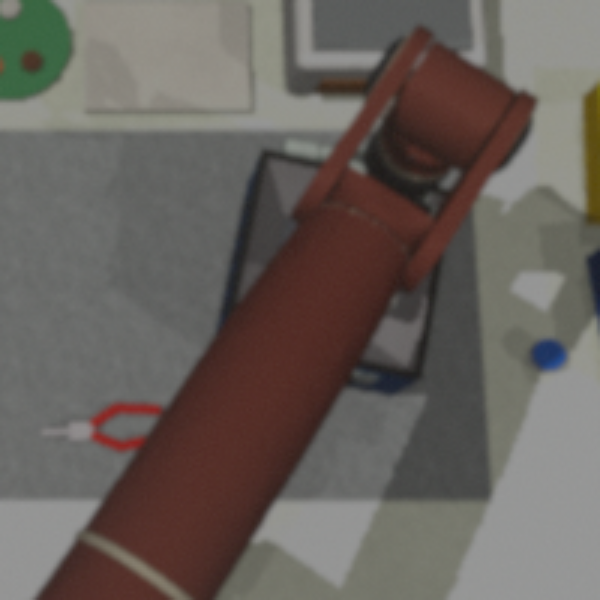

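The arm is over the hopper and hides the tray; the hopper rim shows around it at (230–440, 150–380). I start tilting and check partway.

In the tool's units: -0.12 rad / 0.7854 = -0.1528.

```bash
python3 -m crank '[[0,[0,0,0],[-0.0764,0,0]],[0,[0,0,0],[-0.1528,0,0]],[0,[0,0,0],[-0.1528,0,0]],[0,[0,0,0],[-0.1528,0,0]],[0,[0,0,0],[-0.1528,0,0]]]';  python3 -c "
from h import *
s=manip.state();print(s['joint_pos'],rot(s['tool_rot']).as_matrix()[:,2])"; python3 -m crank '[[0,[0,0,0],[-0.1528,0,0]],[0,[0,0,0],[-0.1528,0,0]],[0,[0,0,0],[-0.1528,0,0]],[0,[0,0,0],[-0.1528,0,0]],[0,[0,0,0],[-0.1528,0,0]]]';python3 -m crank '[[0,[0,0,0],[-0.1019,0,0]],[0,[0,0,0],[0,0,0]],[0,[0,0,0],[0,0,0]],[0,[0,0,0],[0,0,0]]]'
python3 - <<'E'
from h import *
np.set_printoptions(precision=4,suppress=True)
s=manip.state();print(s['joint_pos'],rot(s['tool_rot']).as_matrix()[:,2])
p,d=shot('side'); cv2.imwrite('pics/pour.png',cv2.resize(p[150:350,250:450][:,:,::-1],None,fx=3,fy=3))
E
```

```text
time: 12.05
tool_pos: [0.5935, -0.3166, 0.254]
tool_rot: [0.22, 0.793, 0.548, 0.152]
contact_force: [-0.1, 0.8, -2.7]
gripper_width: 0.171
grasp_force: 60.8
[-0.66019368 -0.12857929  1.84582331  0.19402419  0.91220429 -0.37718589] [ 0.48229984 -0.18141632 -0.85701516]
time: 12.68
tool_pos: [0.5946, -0.3145, 0.2529]
tool_rot: [0.429, 0.699, 0.486, 0.301]
contact_force: [0.6, 0.9, -1.9]
gripper_width: 0.172
grasp_force: 61.0
time: 13.18
tool_pos: [0.5963, -0.3167, 0.2567]
tool_rot: [0.455, 0.683, 0.475, 0.319]
contact_force: [-0.2, -0.4, -1.0]
gripper_width: 0.173
grasp_force: 61.0
[-0.7332 -0.2652  2.1746  1.3505  0.3601 -1.4856] [ 0.867  -0.3181 -0.3835]
```

View pics/pour.png

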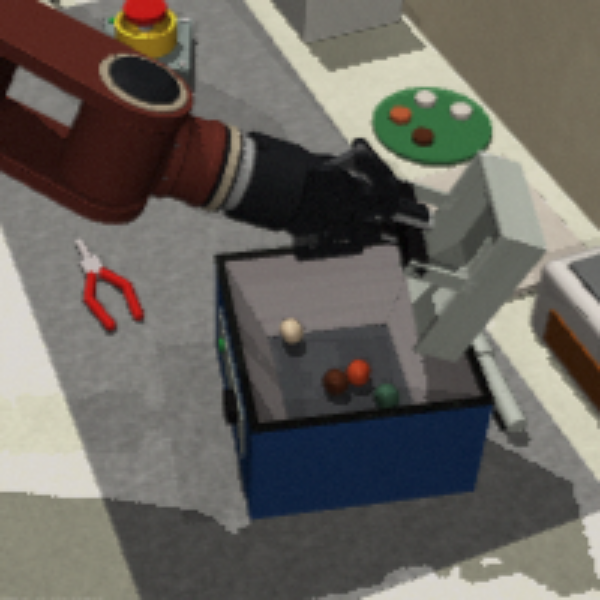

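All four stones lie in the hopper (cream 291,332; brown 335,382; orange 358,372; green 387,396) and the tray is empty. I tilt it back.

In the tool's units: 0.12 rad / 0.7854 = 0.1528.

```bash
python3 -m crank '[[0,[0,0,0],[0.1019,0,0]],[0,[0,0,0],[0.1528,0,0]],[0,[0,0,0],[0.1528,0,0]],[0,[0,0,0],[0.1528,0,0]],[0,[0,0,0],[0.1528,0,0]]]'; python3 -m crank '[[0,[0,0,0],[0.1528,0,0]],[0,[0,0,0],[0.1528,0,0]],[0,[0,0,0],[0.1528,0,0]],[0,[0,0,0],[0.1528,0,0]],[0,[0,0,0],[0.1528,0,0]]]';python3 -m crank '[[0,[0,0,-0.32],[0,0,0]],[0,[0,0,-0.32],[0,0,0]]]'
python3 - <<'E'
from h import *
np.set_printoptions(precision=4,suppress=True)
s=manip.state();r=rot(s['tool_rot']);M=r.as_matrix();print(s['joint_pos'],M)
print('rotvec to level', r.inv().apply(np.cross(M[:,2],[0,0,-1])))
E
```

```text
time: 13.85
tool_pos: [0.5971, -0.3155, 0.2569]
tool_rot: [0.259, 0.777, 0.544, 0.185]
contact_force: [1.0, 0.4, -1.3]
gripper_width: 0.173
grasp_force: 60.9
time: 14.48
tool_pos: [0.5975, -0.3157, 0.257]
tool_rot: [0.019, 0.819, 0.574, 0.016]
contact_force: [0.4, -0.2, -1.4]
gripper_width: 0.176
grasp_force: 60.9
time: 14.72
tool_pos: [0.5952, -0.3149, 0.2977]
tool_rot: [0.02, 0.818, 0.574, 0.018]
contact_force: [0.5, -0.6, -1.1]
gripper_width: 0.174
grasp_force: 60.9
[-0.6045  0.1106  1.4737  0.0191  1.5069 -0.2584] [[ 0.3398  0.939   0.0523]
 [ 0.9405 -0.3396 -0.0129]
 [ 0.0056  0.0535 -0.9985]]
rotvec to level [ 0.0535 -0.0056 -0.    ]
```

In the tool's units: 0.041 m is 0.656, -0.0187 m is -0.2992, 0.0535 rad / 0.7854 = 0.0681.

```bash
python3 -m crank '[[0,[0.32,-0.144,-0.16],[0.0681,-0.0071,0]],[0,[0.656,-0.2992,0],[0,0,0]],[0,[0.656,-0.2992,0],[0,0,0]],[0,[0.656,-0.2992,0],[0,0,0]],[0,[0.656,-0.2992,0],[0,0,0]]]'; python3 -m crank '[[0,[0.656,-0.2992,0],[0,0,0]],[0,[0.656,-0.2992,0],[0,0,0]],[0,[0.352,-0.1552,0.32],[0,0,0]],[0,[0,0,0.8],[0,0,0]],[0,[0,0,0.64],[0,0,0]]]';python3 -m crank '[[0,[0,0,0],[0,0,0]],[0,[0,0,0],[0,0,0]]]'
python3 - <<'E'
from h import *
np.set_printoptions(precision=4,suppress=True)
s=manip.state();r=rot(s['tool_rot']);M=r.as_matrix();print(s['joint_pos'],M)
print('rotvec to level', r.inv().apply(np.cross(M[:,2],[0,0,-1])))
p,d=shot('side'); cv2.imwrite('pics/place.png',cv2.resize(p[150:300,220:420][:,:,::-1],None,fx=4,fy=4))
P=cloud('side',d,np.ones_like(d,bool)); x,y,z=P.T
m=(x>.44)&(x<.68)&(y>-.12)&(y<.1)&(z<.25)&(z>.05)
Q=P[m]-s['tool_pos']; u=Q@M[:,1]; v=Q@M[:,0]
for lo in np.arange(-.1,.08,.02):
    k=(u>lo)&(u<lo+.02); 
    if k.sum()>5: print(round(lo,2),k.sum(),Q[k,2].min(),np.percentile(Q[k,2],[5,50]))
E
```

```text
time: 15.35
tool_pos: [0.5778, -0.1119, 0.3084]
tool_rot: [0.001, 0.819, 0.574, 0.001]
contact_force: [0.3, 0.3, -0.8]
gripper_width: 0.175
grasp_force: 60.9
time: 15.98
tool_pos: [0.5691, 0.0012, 0.1969]
tool_rot: [0.0, 0.818, 0.575, 0.001]
contact_force: [0.4, -0.3, -1.2]
gripper_width: 0.175
grasp_force: 60.8
time: 16.23
tool_pos: [0.5703, 0.0005, 0.1992]
tool_rot: [0.001, 0.819, 0.574, 0.002]
contact_force: [0.1, -0.6, -0.2]
gripper_width: 0.173
grasp_force: 60.9
[-0.1302 -0.0421  1.7947  0.0011  1.3859  0.2165] [[ 0.34    0.9404  0.0032]
 [ 0.9404 -0.34    0.0007]
 [ 0.0018  0.0028 -1.    ]]
rotvec to level [ 0.0028 -0.0018 -0.    ]
-0.1 83 -0.09069079564662547 [-0.0802 -0.0583]
-0.08 186 -0.08967327460100111 [-0.0833 -0.0651]
-0.06 205 -0.09095932543903856 [-0.0847 -0.0734]
-0.04 235 -0.09229768588510984 [-0.0877 -0.0686]
-0.02 289 -0.09204159564109332 [-0.0889 -0.0494]
0.0 247 -0.09046765251910333 [-0.0877 -0.0155]
0.02 249 -0.09082053311897748 [-0.0885 -0.0687]
0.04 215 -0.09059473468047269 [-0.0885 -0.0732]
0.06 29 -0.08654921613775973 [-0.0825 -0.0491]
```

View pics/place.png

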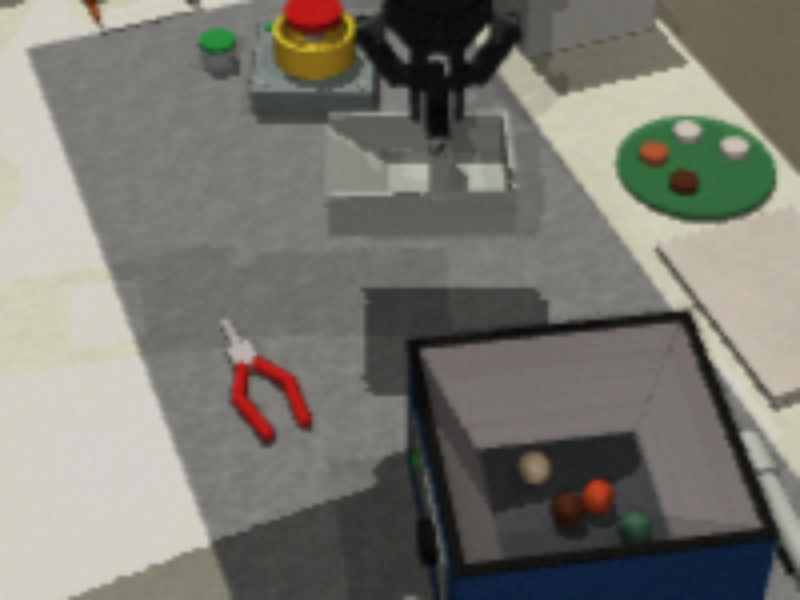

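The tray hangs level at (420,170), empty, over free bench. The pliers (265,390) and the green jar (217,50) are clear. I lower it.

In the tool's units: 0.04 m is 0.64, 0.02 m is 0.32.

```bash
python3 -m crank '[[0,[0,0,0.64],[0,0,0]],[0,[0,0,0.64],[0,0,0]],[0,[0,0,0.32],[0,0,0]],[0,[0,0,0.096],[0,0,0]],[0,[0,0,0],[0,0,0]]]'; python3 -m crank '[[0,[0,0,0.032],[0,0,0]],[0,[0,0,0],[0,0,0]]]';python3 -m crank '[[0,[0,0,0.032],[0,0,0]],[0,[0,0,0],[0,0,0]]]'
```

```text
time: 16.9
tool_pos: [0.57, 0.0008, 0.0914]
tool_rot: [-0.0, 0.818, 0.575, 0.0]
contact_force: [0.3, 0.3, -1.4]
gripper_width: 0.176
grasp_force: 60.9
time: 17.15
tool_pos: [0.5698, 0.0009, 0.0891]
tool_rot: [-0.0, 0.818, 0.575, 0.001]
contact_force: [-0.2, -0.1, -0.2]
gripper_width: 0.175
grasp_force: 61.2
time: 17.4
tool_pos: [0.5698, 0.0009, 0.089]
tool_rot: [-0.001, 0.818, 0.575, 0.0]
contact_force: [-7.0, 0.6, 11.8]
gripper_width: 0.18
grasp_force: 62.8
```

In the tool's units: -0.002 m is -0.032.

```bash
python3 -m crank '[[0,[0,0,-0.032],[0,0,0]],[0.4,[0,0,0],[0,0,0]],[0.7,[0,0,0],[0,0,0]],[1,[0,0,0],[0,0,0]],[1,[0,0,0],[0,0,0]]]'; python3 -m crank '[[1,[0,0,0],[0,0,0]],[1,[0,0,0],[0,0,0]]]'; python3 -m crank '[[1,[0,0,-0.32],[0,0,0]],[1,[0,0,-0.64],[0,0,0]],[1,[0,0,-0.8],[0,0,0]],[1,[0,0,-0.8],[0,0,0]],[1,[0,0,0],[0,0,0]]]'
python3 - <<'E'
from h import *
np.set_printoptions(precision=4,suppress=True)
s=manip.state();print(s['joint_pos'])
p,d=shot('side'); cv2.imwrite('pics/rel.png',cv2.resize(p[120:270,220:420][:,:,::-1],None,fx=4,fy=4))
P=cloud('side',d,np.ones_like(d,bool)); x,y,z=P.T
for a,b in((.08,.12),(.035,.052)):
    Q=P[(x>.42)&(x<.70)&(y>-.13)&(y<.13)&(z>a)&(z<b)]
    print(len(Q),np.median(Q,0),cv2.minAreaRect(Q[:,:2].astype(np.float32)*1000))
# button
Q=P[(x>.5)&(x<.65)&(y>.25)&(y<.4)&(z>.08)&(z<.1)];print('btn',np.median(Q[:,2]),cv2.minAreaRect(Q[:,:2].astype(np.float32)*1000))
E
```

```text
time: 18.02
tool_pos: [0.5689, 0.001, 0.0877]
tool_rot: [-0.001, 0.818, 0.575, -0.0]
contact_force: [0.3, 0.5, 0.1]
gripper_width: 0.992
grasp_force: 0.0
time: 18.27
tool_pos: [0.5689, 0.001, 0.0878]
tool_rot: [-0.001, 0.818, 0.575, -0.0]
contact_force: [0.5, -0.6, -0.4]
gripper_width: 1.0
grasp_force: 0.0
time: 18.9
tool_pos: [0.5722, 0.0004, 0.256]
tool_rot: [0.003, 0.818, 0.575, 0.004]
contact_force: [-0.8, 0.2, -0.4]
gripper_width: 0.997
grasp_force: 0.0
[-0.1298 -0.0828  1.7374  0.0011  1.4761  0.2165]
119 [ 0.5632 -0.0169  0.0942] ((568.7184448242188, -4.660064697265625), (113.40608215332031, 16.089353561401367), 70.07111358642578)
215 [ 0.5548 -0.0323  0.0391] ((555.3209838867188, -2.8067245483398438), (116.59496307373047, 152.1866455078125), 69.29467010498047)
btn 0.08494315489693771 ((573.3648681640625, 323.54608154296875), (60.588783264160156, 51.34479522705078), 70.42057037353516)
```

View pics/rel.png

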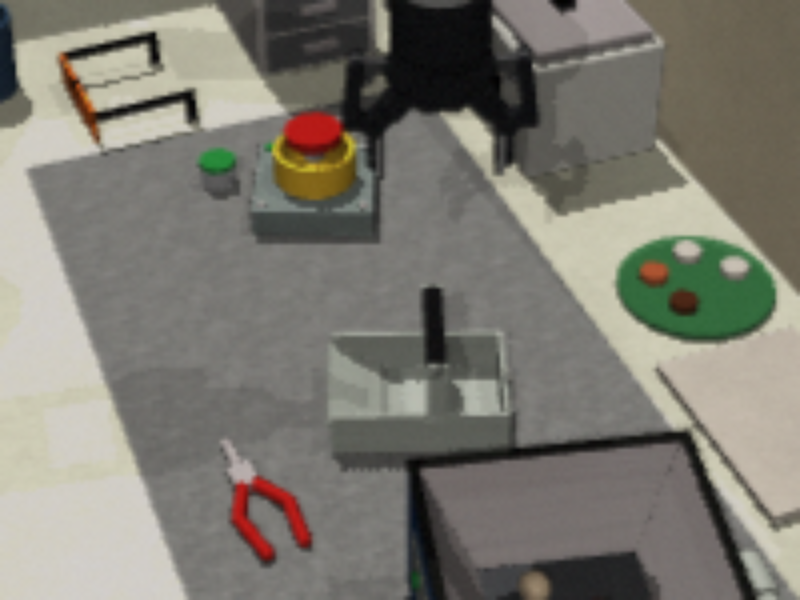

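The tray stands upright and free (420,400), bar at (432,325). Next I shut the gripper and go over the button.

In the tool's units: 0.05 m is 0.8, 0.025 m is 0.4.

```bash
python3 -m crank '[[0,[0.4,-0.144,0],[0,0,0]],[0,[0.8,-0.296,0],[0,0,0]],[0,[0.8,-0.296,0],[0,0,0]],[0,[0.8,-0.296,0],[0,0,0]],[0,[0.8,-0.296,0],[0,0,0]]]'; python3 -m crank '[[0,[0.8,-0.296,0],[0,0,0]],[0,[0.448,-0.16,0],[0,0,0]],[0,[0,0,0.8],[0,0,0]],[0,[0,0,0.8],[0,0,0]],[0,[0,0,0.48],[0,0,0]]]'; python3 -m crank '[[0,[0,0,0],[0,0,0]],[0,[0,0,0],[0,0,0]]]'
python3 - <<'E'
from h import *
np.set_printoptions(precision=4,suppress=True)
s=manip.state();r=rot(s['tool_rot']);M=r.as_matrix();print(s['joint_pos'],s['tool_pos'],s['gripper_width'])
print('rotvec to level', r.inv().apply(np.cross(M[:,2],[0,0,-1])))
print('d tool',r.inv().apply(np.array([.571,.323,.109])-s['tool_pos']))
E
```

```text
time: 19.58
tool_pos: [0.5666, 0.242, 0.2468]
tool_rot: [-0.001, 0.818, 0.575, -0.001]
contact_force: [0.3, 0.2, 0.9]
gripper_width: -0.004
grasp_force: 0.0
time: 20.2
tool_pos: [0.5644, 0.3229, 0.1134]
tool_rot: [-0.002, 0.818, 0.575, -0.004]
contact_force: [0.3, 1.1, 0.6]
gripper_width: 0.002
grasp_force: 0.0
time: 20.45
tool_pos: [0.5675, 0.324, 0.1194]
tool_rot: [-0.001, 0.818, 0.575, 0.0]
contact_force: [-0.6, -0.2, 0.3]
gripper_width: -0.004
grasp_force: 0.0
[0.4042 0.2265 1.6478 0.002  1.2672 0.7501] [0.5675 0.324  0.1194] -0.0036286486269752963
rotvec to level [-0.0012 -0.0015  0.    ]
d tool [0.0003 0.0036 0.0104]
```

In the tool's units: 0.01 m is 0.16, 0.003 m is 0.048.

```bash
python3 -m crank '[[0,[0,0.048,0.16],[0,0,0]],[0,[0,0,0],[0,0,0]],[0,[0,0,0],[0,0,0]]]'; python3 -m crank '[[0,[0,0,0.08],[0,0,0]],[0,[0,0,0],[0,0,0]]]'; python3 -m crank '[[0,[0,0,0.16],[0,0,0]],[0,[0,0,0],[0,0,0]],[0,[0,0,0],[0,0,0]]]'; python3 -m crank '[[0,[0,0,0.112],[0,0,0]],[0,[0,0,0.016],[0,0,0]],[0,[0,0,0],[0,0,0]],[0,[0,0,0],[0,0,0]]]'
```

```text
time: 20.82
tool_pos: [0.5701, 0.3228, 0.1088]
tool_rot: [-0.001, 0.818, 0.575, -0.0]
contact_force: [0.4, 0.6, 0.5]
gripper_width: -0.002
grasp_force: 0.0
time: 21.08
tool_pos: [0.5705, 0.3231, 0.1042]
tool_rot: [-0.001, 0.818, 0.575, 0.001]
contact_force: [0.1, 0.6, 4.9]
gripper_width: 0.0
grasp_force: 2.1
time: 21.45
tool_pos: [0.5708, 0.3232, 0.0953]
tool_rot: [-0.001, 0.818, 0.575, 0.001]
contact_force: [-0.7, -0.5, 7.3]
gripper_width: 0.003
grasp_force: 3.9
time: 21.95
tool_pos: [0.5709, 0.3233, 0.0881]
tool_rot: [-0.001, 0.818, 0.575, 0.001]
contact_force: [-1.5, -0.8, 10.7]
gripper_width: 0.0
grasp_force: 5.3
```

In the tool's units: 0.004 m is 0.064.

```bash
python3 -m crank '[[0,[0,0,0.064],[0,0,0]],[0,[0,0,0],[0,0,0]],[0,[0,0,0],[0,0,0]],[0,[0,0,0],[0,0,0]]]'
python3 - <<'E'
from h import *
np.set_printoptions(precision=4,suppress=True)
F=[]; Z=[]
for i in range(6):
    p,d=shot('side'); s=manip.state(); F.append(s['contact_force']);Z.append(s['tool_pos'])
print(np.mean(F,0),np.std(F,0),np.mean(Z,0))
P=cloud('side',d,np.ones_like(d,bool)); x,y,z=P.T
hsv=cv2.cvtColor(p,cv2.COLOR_RGB2HSV)
for nm,lo,hi in(('red',(0,180,90),(6,255,255)),('yel',(18,150,90),(35,255,255))):
    m=cv2.inRange(hsv,lo,hi)>0; C=cloud('side',d,m); k=(abs(C[:,0]-.57)<.06)&(abs(C[:,1]-.323)<.06); C=C[k]
    print(nm,len(C),np.percentile(C[:,2],[10,50,80,90,97]) if len(C) else '')
cv2.imwrite('pics/press.png',cv2.resize(p[120:200,260:360][:,:,::-1],None,fx=7,fy=7,interpolation=cv2.INTER_CUBIC))
E
```

```text
time: 22.45
tool_pos: [0.5709, 0.3233, 0.0845]
tool_rot: [-0.001, 0.818, 0.575, 0.001]
contact_force: [-3.1, -1.5, 12.3]
gripper_width: 0.001
grasp_force: 6.0
[-3.0221 -1.74   12.1715] [0.3364 0.5362 0.2931] [0.5709 0.3233 0.0844]
red 49 [0.0602 0.064  0.0662 0.0668 0.0747]
yel 179 [0.0355 0.0535 0.0622 0.0641 0.0658]
```

View pics/press.png

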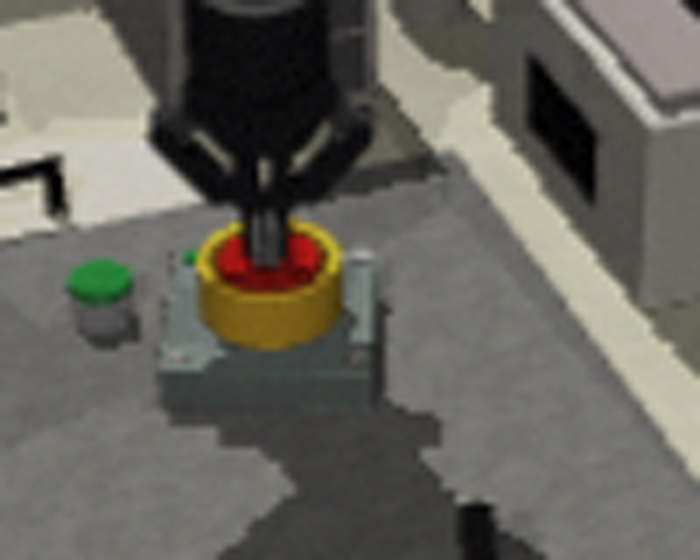

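The button top now sits inside the yellow rim (270,260), level with it to within about half a millimetre by pose, depth and force. I add a last half millimetre and hand in while holding.

Units first: shifts go in shares of 62.5 mm and turns go in shares of 45 degrees. So 0.0006 m is 0.0096.

```bash
python3 -m crank '[[0,[0,0,0.0096],[0,0,0]],[0,[0,0,0],[0,0,0]],[0,[0,0,0],[0,0,0]],[0,[0,0,0],[0,0,0]]]'; python3 -c "
from plant import manip
print(manip.state()['tool_pos'],manip.job_done())"
```

```text
time: 23.25
tool_pos: [0.5709, 0.3233, 0.0839]
tool_rot: [-0.001, 0.818, 0.575, 0.001]
contact_force: [-3.7, -1.4, 11.3]
gripper_width: 0.007
grasp_force: 6.1
the job is handed in; nothing more can be done
[0.57090128 0.32327871 0.083898  ] None
```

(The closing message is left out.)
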